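Fold down the hold-down flap and shut the UV curing box

TASK

The bonded panel lies ready in the UV curing box. Nothing needs to be gripped: pushing with the fingertips or the outside of the fingers, first fold the upright clear flap down until it lies flat over the panel, then swing the cover shut over it and press its tab edge down until the catches snap and it is fully shut. Be gentle: do not slam either part, do not shove or lift the box, and leave the things round it alone.

Things in the scene. Friction and masses are not known exactly. Their poses are not given: they have to be found in the camera images.
- curing_box: white steel UV curing box, 210 (its x) x 200 (its y) x 64 mm, 3.4 kg, loose on rubber feet. Origin: centre of the underside; x points away from its front panel (red rocker switch, black knob, green lamp), y to the left seen from the front, z up. Walls 4 mm thick, rim at 64 mm; inside, a black deck at 44 mm carries the panel in a low fence
- cover (a joint): angle of the grey cover with amber window, hinged on the box's left (+y) rim: 0 = fully shut, 1.57 upright, limit 2.05; starts open, leaning back past upright. A friction hinge (0.55 N m) holds it where it is left. 0.36 kg. From about 0.07 rad down two spring ball catches resist (about 7 N at the tab edge); below about 0.03 rad they snap over and hold it shut. It cannot shut over a standing flap
- cover_hinge (a point): middle of the cover's hinge line, 104 mm left (+y) of the box's centre, 66 mm above its underside; the line runs along the box's x. The cover is a tray 206 mm along the hinge; shut, it reaches from 4 to 204 mm from the hinge line towards the box's right (-y), and its outer face (top) lies 22 mm above the hinge line, 88 mm above the box's underside
- cover_tab (a point): middle of the cover's black finger tab (80 x 20 x 4 mm), on its outer face, 213 mm from the hinge line on the free edge; shut, it sticks out 19 mm over the box's right side, its upper face 76 mm above the box's underside
- flap (a joint): angle of the clear hold-down flap in its aluminium frame, hinged inside the box along its right (-y) wall: 0 = folded flat over the panel, 1.57 upright, limit 1.85; starts about upright. A friction hinge (0.17 N m) holds it where it is left. 0.13 kg
- flap_hinge (a point): middle of the flap's hinge line, 83 mm right (-y) of the box's centre, 52.5 mm above its underside, along the box's x. The flap is 140 mm along the hinge, 155 mm from hinge line to free edge; its frame is 6 mm thick (3 mm either side of the hinge plane), the clear sheet 3 mm; folded down it reaches towards the box's left (+y)
- flap_tab (a point): middle of the flap's orange finger tab (32 x 14 x 4 mm) on the free edge, 160 mm from the hinge line, on its outer face
- panel: glass panel 130 x 110 x 4 mm, greenish with a black border, lying loose in the nest on the deck under the flap's place. Origin: centre of its underside
- squeegee: blue-handled squeegee, 44 x 94 x 16 mm, on the worktop to the right of the box, to be left alone. Origin: centre of its underside
- grey_can: grey can with a chrome lid, 48 mm across, 58 mm high, on the worktop to the left of the box, to be left alone. Origin: centre of its underside
- glass_stack: stack of green glass plates upright in a black rack, 40 x 76 x 50 mm, on the worktop to the left of the box, to be left alone. Origin: centre of its underside

How it is judged (in metres and radians):
On the way, in this order (a step that is already met when the one before it is completed fails the run):
1. the flap lies flat over the panel while the cover still stands open (value of joint flap below 0.04 rad and value of joint cover above 1.2 rad), for 0.2 s.
2. the cover is snapped shut over the folded flap (value of joint cover below 0.015 rad and value of joint flap below 0.04 rad), for 0.2 s.
At the end, for the whole second after the job is handed in: The flap is folded flat (under 0.04 rad, about 6 mm at its free edge), the cover is fully shut past its catches (under 0.015 rad, about 3 mm at its edge), the panel lies in its nest (within 6 mm), and the box is at rest (all of step 2 and x of panel in the frame of curing_box between -0.006 and 0.006 m and y of panel in the frame of curing_box between -0.014 and -0.002 m and z of panel in the frame of curing_box below 0.047 m and linear speed of curing_box below 0.02 m/s); the robot touches nothing.
It fails at once if the cover is swung onto the flap while the flap is not yet folded down (contact force between cover and flap above 1 N and value of joint flap above 0.2 rad).
It fails at once if the cover (before it reaches its catches) or the flap is slammed, faster than 3 rad/s ((velocity of joint cover below -3 rad/s and value of joint cover above 0.1 rad) or velocity of joint flap below -3 rad/s).
It fails at once if the box is shoved (more than 20 mm), lifted or tipped (distance of curing_box from where it was at the start of the episode above 0.02 m or height (world z) of curing_box above 0.008 m or angle between curing_box's own z axis and vertical above 0.06 rad).
It fails at once if the box or its parts are squeezed or pressed hard (more than 60 N) (contact force between the fingers and curing_box above 60 N).
It fails at once if a thing standing by is moved (more than 15 mm) or the panel is lifted out of its nest (distance of any of squeegee, grey_can, glass_stack from where it was at the start of the episode above 0.015 m or z of panel in the frame of curing_box above 0.055 m).
It also fails if it takes over 64 s, if anything falls off the work surface, if the arm or the gripper's body presses on something with over 40 N, if the wrist force passes 120 N, or if a joint passes its speed limit or range.

ROBOT

A 6-joint arm with a two-finger parallel gripper is mounted at the origin on a cart in front of the work surface, level with it; the furniture and walls round the work are solid. World frame = base frame: x ahead of the robot, y to its left, z up, the work surface at z = 0. Lengths are in mm, angles in degrees, forces in N, time in s.
With the tool pointing down it reaches from about 300 to 850 mm from the base axis. Payload 4.2 kg.
Tool frame: the origin (TCP) lies at the very end of the fingers, on their centre line; the grasp point (between the pads) lies 19 mm behind it; z points along the fingers, y is the direction in which the jaws open and shut (so a half turn about z gives the same grasp; the last joint's range is limited). The gripper opens to 91 mm and grips with 3 to 60 N. Pads are 32 mm wide; open, the fingers measure 118 mm over their backs; the gripper's body (76 mm by 178 mm) begins 60 mm behind the grasp point.
Start: joints at [65.833, 18.312, 89.639, -0, 72.044, -1.146], TCP at [224.872, 529.222, 213.976] pointing down, gripper open.
Joint ranges: [-177.97, 177.97], [-48.28, 115.42], [12.27, 149.76], [-77.06, 257.06], [2.81, 150.46], [-146.56, 146.56]. Speed limits (degrees/s): [147.25, 147.25, 180, 180, 180, 180].

INTERFACE

Orientations are given as [roll, pitch, yaw] about the fixed x, y, z axes, in that order (R = Rz(yaw) Ry(pitch) Rx(roll)).
In Python, from workcell import monitor, eyes, job gives the robot as it stands.
- The arm moves only by the tool move_arm, never from a script. Its argument "increments" is a list that holds one entry, the list of rows, each a list of 7 numbers: the opening, from 0 (shut) to 1 (fully open), then the shift along the tool's x, y, z in cm, then the turn, a rotation vector about the tool's x, y, z in rad. In form: [[[jaw, x, y, z, ax, ay, az], ...]]. A call has 1 to 12 rows; each row shifts and turns the pose as measured when the row begins, along the tool's axes as they then stand; what a row does not reach is not made up. A row lasts 1/8 s, in which the tool goes at most 62.5 mm and 10.7 degrees, less where a joint would pass 70% of its speed; a pose out of reach is approached as far as the arm can. A call is refused whole if a number of a shift passes 6.25 or a number of a turn 0.188, either way. A call with a gripper value outside its range is refused whole. The fingers move at their own pace and stop on an object; "force" is the grip in N (left out, the last holds). Time passes only in rows, so rows that do not move let the fingers close. It gives the time, the measured TCP pose, the force and the opening at its end, in the units of the state.
- monitor.state(): the state, without advancing time (a new reading comes with each control period).
- eyes.grab_frame(name): name is "side" or "top" or "wrist"; returns a dict with "color" (420x560x3 uint8, red, green, blue), "z_map" (420x560 float32, mm along the optical axis (not along the pixel's ray), 0 where there is no reading), "camera_matrix" (3x3 intrinsics, pixels), "rvec" (rotation vector, rad) and "tvec" (3), from world to camera coordinates, as OpenCV has them. Camera axes: x right, y down, z forward; pixel columns grow to the right and rows downward; lengths in mm; the calibration is good to about 2 mm. A picture is of the moment at which its call begins.
- job.job_done(): hands the job in, once; it reports no verdict.
The state is a dict: "time_s": time; "qpos": joint angles; "qvel": joint speeds; "effort": joint torques, N m; "ee_pos": TCP position; "ee_rot": TCP orientation; "force": force on the tool from outside, world axes, zero at the start; "torque": the same for the moment, N m; "gripper_width": finger opening in mm.
Only numpy, scipy, OpenCV 4.12 (cv2) and the standard library are available. Lean on these libraries where they do the work, as an engineer would, in place of code of your own. Each camera call takes 0.05 s, during which the arm holds its last target. There are 200 camera calls.

## Working session

There is one attempt and no reset: what is moved stays moved. The work goes in short steps, Python scripts to look and compute and a tool call to move; the robot and the scene stay as the last step left them, time stands still between calls to the robot, and variables do not carry over. Pictures are saved under pics/ and viewed, about 8 in all and at most 12, crops included, and the job is handed in when it is done.

Besides the shell and the picture viewer there is one more tool, called after "Request:" as name([rows], argument=value, ...), one row to a line, values as JSON. move_arm: Moves the arm, as the interface text tells. Its arguments: {"type":"object","properties":{"increments":{"type":"array"},"force":{"type":"number"}},"required":["increments"]}

```bash
mkdir -p pics; cat > h.py <<'E'
import numpy as np, cv2
from workcell import monitor, eyes, job
def grab(n):
    f=eyes.grab_frame(n); R,_=cv2.Rodrigues(np.array(f["rvec"],float)); f["R"]=R; f["t"]=np.array(f["tvec"],float).reshape(3); f["K"]=np.array(f["camera_matrix"]); return f
def cloud(f):
    z=f["z_map"]; v,u=np.mgrid[:z.shape[0],:z.shape[1]]; K=f["K"]
    c=np.stack([(u-K[0,2])/K[0,0]*z,(v-K[1,2])/K[1,1]*z,z],-1)
    return (c-f["t"])@f["R"]
def save(f,p): cv2.imwrite(p,f["color"][...,::-1])
E
python3 - <<'E'
from h import *
for n in("side","top"):
    f=grab(n); save(f,f"pics/{n}0.png"); np.save(f"pics/{n}0.npy",cloud(f)); print(n,-f["R"].T@f["t"],f["R"][2])
s=monitor.state(); print(s)
E
```

```text
side [ 171.16693713  481.54269633 1026.03479058] [ 0.30486136 -0.37304817 -0.87629597]
top [439.61559571  47.0491892  930.97766692] [ 0.04114907  0.04104684 -0.99830953]
{'time_s': 0.1, 'qpos': array([ 6.58324730e+01,  1.83484162e+01,  8.96985148e+01,  5.94175835e-04,
        7.20422159e+01, -1.14540818e+00]), 'qvel': array([-0.09293751, -0.01988221, -0.11579703, -0.01569968,  0.01151664,
       -0.0541276 ]), 'effort': array([ 1.34341444e-03, -4.13329625e+01, -2.32511169e+01,  7.28715956e-02,
        4.20503248e-02, -4.49488118e-05]), 'ee_pos': array([224.68871598, 528.81142584, 213.20605269]), 'ee_rot': array([-1.79910882e+02, -2.34685957e-03,  1.56977696e+02]), 'force': array([ 0.03575932, -0.42932041,  0.7050031 ]), 'torque': array([-0.01746067,  0.05711321, -0.01730205]), 'gripper_width': 91.29358381155919}
```

View pics/side0.png

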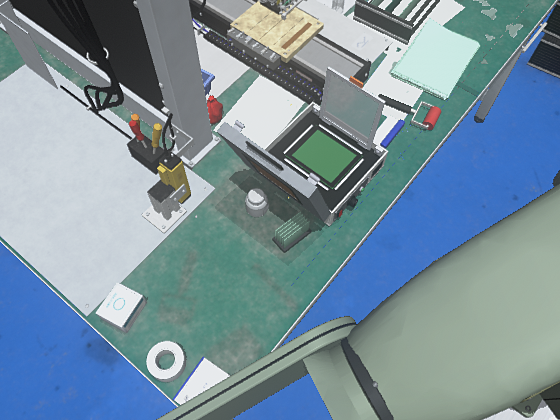

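View pics/top0.png

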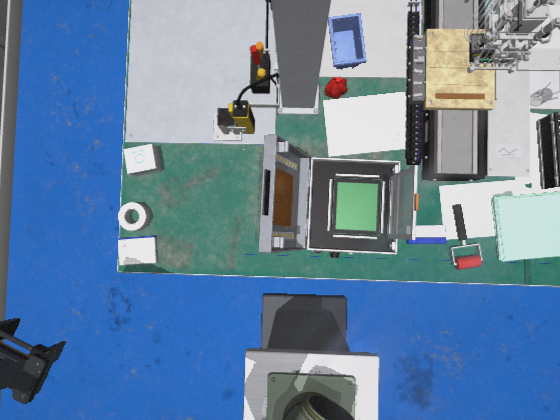

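Side view: box near (330,160), its cover leaning back on the left, the flap upright at (355,100), with the can at (257,200) and the glass rack at (292,232). Top view: box spans (308..398, 157..253), orange flap tab at (416,202), cover at (285,193) and black cover tab at (266,192). Next I'll measure these from the depth maps.

```bash
python3 - <<'E'
from h import *
T=np.load("pics/top0.npy"); c=cv2.imread("pics/top0.png")[...,::-1].astype(int)
hsv=cv2.cvtColor(c[...,::-1].astype(np.uint8),cv2.COLOR_BGR2HSV)
reg=np.zeros(c.shape[:2],bool); reg[150:262,300:402]=1
z=T[...,2]
m=reg&(abs(z-64)<6)&(c.min(-1)>140)
p=T[m][:,:2].astype(np.float32); print("rim",m.sum(),cv2.minAreaRect(p),np.median(T[m][:,2]))
reg2=np.zeros_like(reg); reg2[160:245,315:395]=1
g=reg2&(hsv[...,0]>40)&(hsv[...,0]<75)&(hsv[...,1]>80)&(hsv[...,2]>90)&(abs(z-48)<8)
r=cv2.minAreaRect(T[g][:,:2].astype(np.float32)); print("green",g.sum(),r,np.median(T[g][:,2]))
reg3=np.zeros_like(reg); reg3[180:225,400:430]=1
o=reg3&(hsv[...,0]<18)&(hsv[...,1]>150)&(c[...,0]>150); print("orange",o.sum(),T[o].mean(0),T[o].min(0),T[o].max(0))
reg4=np.zeros_like(reg); reg4[130:255,258:310]=1
cv=reg4&(z>85); P=T[cv]; print("cover",cv.sum(),P.min(0),P.max(0))
b=np.zeros_like(reg); b[165:220,258:273]=1; b&=(c.max(-1)<60)&(z>150); print("ctab",b.sum(),T[b].mean(0),T[b].min(0),T[b].max(0))
reg5=np.zeros_like(reg); reg5[160:250,385:420]=1
F=T[reg5&(z>85)]; print("flap",len(F),F.min(0),F.max(0))
S=np.load("pics/side0.npy")
for n,(u,v) in dict(can=(257,195),rack=(292,228)).items():
  q=S[v-12:v+12,u-12:u+12].reshape(-1,3); q=q[q[:,2]>25]; print(n,np.median(q,0),q.min(0),q.max(0))
# things near: tall
for n,X in(("top",T),("side",S)):
  q=X.reshape(-1,3); 
  for lo in range(-300,500,50):
    s=q[(q[:,1]>lo)&(q[:,1]<lo+50)&(q[:,0]>150)&(q[:,0]<750)&(q[:,2]>30)]
    if len(s): print(n,lo,s[:,0].min().round(),s[:,0].max().round(),s[:,2].max().round())
E
```

```text
rim 662 ((504.5228576660156, -72.31031036376953), (222.70077514648438, 210.3827667236328), 88.88604736328125) 65.75025140343082
green 1825 ((503.28375244140625, -93.73263549804688), (91.24302673339844, 107.27586364746094), 88.29253387451172) 49.765198592360875
orange 27 [ 499.22809974 -175.63911342  220.70684398] [ 487.54959277 -177.40995157  218.54503759] [ 511.57779861 -174.15415719  223.16661   ]
cover 4006 [401.75840303  22.8337905   85.2048047 ] [613.01090698 109.9625654  930.97766692]
ctab 198 [507.25592971  96.50057535 272.06447412] [439.61559571  47.0491892  259.39994009] [545.53688644 100.21775596 930.97766692]
flap 1651 [ 432.01183187 -179.93909984   85.03517915] [571.69259631  47.0491892  930.97766692]
can [543.68502783  87.26846539  54.11690448] [171.16693713  60.74173792  27.57971097] [ 568.37455287  481.54269633 1026.03479058]
rack [446.06106098  90.48661953  42.25216033] [171.16693713  53.3073818   25.10396328] [ 464.27131485  481.54269633 1026.03479058]
top -300 569.0 750.0 93.0
top -250 603.0 750.0 104.0
top -200 398.0 608.0 223.0
top -150 396.0 609.0 69.0
top -100 385.0 610.0 69.0
top -50 384.0 611.0 69.0
top 0 399.0 746.0 931.0
top 50 402.0 748.0 444.0
top 100 404.0 748.0 277.0
top 150 668.0 715.0 206.0
top 200 670.0 713.0 94.0
top 350 576.0 639.0 47.0
top 400 180.0 636.0 338.0
top 450 157.0 625.0 375.0
side -300 584.0 750.0 93.0
side -250 601.0 750.0 99.0
side -200 393.0 747.0 220.0
side -150 393.0 606.0 69.0
side -100 383.0 608.0 68.0
side -50 381.0 607.0 70.0
side 0 390.0 744.0 428.0
side 50 398.0 750.0 452.0
side 100 400.0 746.0 276.0
side 150 664.0 716.0 205.0
side 200 150.0 711.0 698.0
side 250 150.0 177.0 698.0
side 300 150.0 204.0 686.0
side 350 150.0 637.0 666.0
side 400 150.0 634.0 644.0
side 450 171.0 624.0 1026.0
```

```bash
cat >> h.py <<'E'
from scipy.spatial.transform import Rotation as Ro, Slerp
def plan(*wps, start=None):
    """wps: (pos_mm, rpy_deg, nrows, jaw); prints rows from the present pose"""
    s=monitor.state(); p=np.array(s["ee_pos"]); r=Ro.from_euler("xyz",s["ee_rot"],degrees=True)
    out=[]
    for pos,rpy,n,j in wps:
        r1=Ro.from_euler("xyz",rpy,degrees=True); d=(r.inv()*r1).as_rotvec()/n; dp=(np.array(pos)-p)/n
        for k in range(n):
            out.append([j]+[round(float(v),2) for v in r.inv().apply(dp)/10]+[round(float(v),3) for v in d]); r=r*Ro.from_rotvec(d); p=p+dp
    for i in range(0,len(out),12): print(out[i:i+12])
E
python3 - <<'E'
from h import *
T=np.load("pics/top0.npy"); c=cv2.imread("pics/top0.png").astype(int)
z=T[...,2]; reg=np.zeros(z.shape,bool); reg[150:262,300:402]=1
m=reg&(abs(z-65)<5)
P=T[m]
for x in range(410,610,25):
  q=P[abs(P[:,0]-x)<6]; print("x",x,np.percentile(q[:,1],[1,99]).round(1))
for y in range(-165,20,30):
  q=P[abs(P[:,1]-y)<6]; print("y",y,np.percentile(q[:,0],[2,98]).round(1))
reg5=np.zeros_like(reg); reg5[160:250,385:425]=1
F=T[reg5&(z>85)&(z<230)]
for h in range(90,230,20):
  q=F[abs(F[:,2]-h)<10]; 
  if len(q): print("flap z",h,len(q),np.median(q,0).round(1))
reg4=np.zeros_like(reg); reg4[130:255,255:312]=1
C=T[reg4&(z>70)&(z<300)]
for h in range(70,290,20):
  q=C[abs(C[:,2]-h)<10]; 
  if len(q): print("cov z",h,len(q),np.percentile(q[:,1],[2,50,98]).round(1),np.percentile(q[:,0],[2,98]).round(1))
plan(((300,420,330),(180,0,140),3,0),((400,-225,330),(180,0,88),12,0))
E
```

```text
x 410 [-180.7   32.9]
x 435 [-179.8   30.9]
x 460 [-166.2   34.1]
x 485 [-166.5   30.1]
x 510 [-167.1   31.4]
x 535 [-167.9   36.3]
x 560 [-168.2   36.8]
x 585 [-185.1   37.4]
y -165 [398.6 605. ]
y -135 [399.8 606.7]
y -105 [398.7 608.7]
y -75 [400.  607.6]
y -45 [401.5 609.4]
y -15 [400.5 609. ]
y 15 [404.1 606.6]
flap z 90 138 [ 501.8 -167.4   92.7]
flap z 110 204 [ 499.4 -168.3  110.3]
flap z 130 213 [ 503.1 -169.6  130.8]
flap z 150 229 [ 502.3 -170.7  150.2]
flap z 170 249 [ 500.5 -171.7  170.3]
flap z 190 227 [ 503.1 -172.8  189.1]
flap z 210 349 [ 499.5 -173.7  208.4]
cov z 70 850 [18.6 29.6 44.4] [410.5 606.3]
cov z 90 298 [25.3 47.3 52.8] [406.2 608.1]
cov z 110 336 [33.  54.  59.2] [405.7 608.2]
cov z 130 384 [40.7 61.  66.9] [405.9 608.3]
cov z 150 360 [46.4 67.8 73.6] [406.1 608.4]
cov z 170 359 [53.7 75.1 80.1] [405.8 608.5]
cov z 190 380 [61.3 82.1 87.4] [406.  608.2]
cov z 210 128 [68.8 85.9 89. ] [403.1 597.4]
cov z 230 35 [70.3 77.2 86.2] [403.6 611. ]
cov z 250 1343 [ 65.4  93.2 108. ] [406.2 609.6]
cov z 270 435 [ 84.3  95.  102. ] [411.9 600.8]
[[0, -3.73, -2.36, -3.89, -0.001, 0.0, 0.099], [0, -3.94, -1.98, -3.89, -0.001, 0.0, 0.099], [0, -4.12, -1.58, -3.89, -0.001, 0.0, 0.099], [0, -4.09, -3.58, -0.0, -0.0, -0.0, 0.076], [0, -4.35, -3.26, -0.0, -0.0, -0.0, 0.076], [0, -4.59, -2.92, -0.0, -0.0, -0.0, 0.076], [0, -4.79, -2.57, -0.0, -0.0, -0.0, 0.076], [0, -4.97, -2.2, -0.0, -0.0, -0.0, 0.076], [0, -5.13, -1.82, -0.0, -0.0, -0.0, 0.076], [0, -5.25, -1.42, -0.0, -0.0, -0.0, 0.076], [0, -5.34, -1.02, -0.0, -0.0, -0.0, 0.076], [0, -5.4, -0.62, -0.0, -0.0, -0.0, 0.076]]
[[0, -5.44, -0.21, -0.0, -0.0, -0.0, 0.076], [0, -5.44, 0.2, 0.0, -0.0, -0.0, 0.076], [0, -5.4, 0.61, 0.0, -0.0, -0.0, 0.076]]
```

Request:
move_arm([
  [[0, -3.7, -2.4, -3.9, 0, 0, 0.1], [0, -3.9, -2.0, -3.9, 0, 0, 0.1], [0, -4.1, -1.6, -3.9, 0, 0, 0.1], [0, -4.1, -3.6, 0, 0, 0, 0.076], [0, -4.35, -3.26, 0, 0, 0, 0.076], [0, -4.6, -2.9, 0, 0, 0, 0.076], [0, -4.8, -2.6, 0, 0, 0, 0.076], [0, -5.0, -2.2, 0, 0, 0, 0.076], [0, -5.1, -1.8, 0, 0, 0, 0.076], [0, -5.25, -1.4, 0, 0, 0, 0.076], [0, -5.3, -1.0, 0, 0, 0, 0.076], [0, -5.4, -0.6, 0, 0, 0, 0.076]],
])

```text
time_s: 1.6
ee_pos: [365.4, -81.0, 333.1]
ee_rot: [-179.9, 0.5, 99.2]
force: [1.2, 0.6, -0.2]
gripper_width: 0.6
```

```bash
python3 - <<'E'
from h import *
print(monitor.state()["ee_pos"])
plan(((480,-250,330),(180,0,89),10,0),((503,-235,175),(180,0,89),5,0))
E
```

```text
[365.42041429 -81.00039145 333.09585284]
[[0, -1.85, 0.86, 0.04, -0.0, 0.001, 0.018], [0, -1.84, 0.89, 0.04, -0.0, 0.001, 0.018], [0, -1.82, 0.93, 0.04, -0.0, 0.001, 0.018], [0, -1.8, 0.96, 0.04, -0.0, 0.001, 0.018], [0, -1.79, 0.99, 0.04, -0.0, 0.001, 0.018], [0, -1.77, 1.02, 0.04, -0.0, 0.001, 0.018], [0, -1.75, 1.05, 0.04, -0.0, 0.001, 0.018], [0, -1.73, 1.08, 0.03, -0.0, 0.001, 0.018], [0, -1.71, 1.11, 0.03, -0.0, 0.001, 0.018], [0, -1.69, 1.15, 0.03, -0.0, 0.001, 0.018], [0, 0.31, 0.45, 3.1, -0.0, 0.0, 0.0], [0, 0.31, 0.45, 3.1, -0.0, 0.0, 0.0]]
[[0, 0.31, 0.45, 3.1, -0.0, 0.0, 0.0], [0, 0.31, 0.45, 3.1, -0.0, 0.0, 0.0], [0, 0.31, 0.45, 3.1, -0.0, 0.0, 0.0]]
```

Request:
move_arm([
  [[0, -3.7, 1.7, 0, 0, 0, 0.036], [0, -3.7, 1.8, 0, 0, 0, 0.036], [0, -3.6, 1.9, 0, 0, 0, 0.036], [0, -3.5, 2.1, 0, 0, 0, 0.036], [0, -3.4, 2.2, 0, 0, 0, 0.036], [0, 0.3, 0.8, 3.1, 0, 0, 0], [0, 0.3, 0.8, 3.1, 0, 0, 0], [0, 0.3, 0.45, 3.1, 0, 0, 0], [0, 0.3, 0.45, 3.1, 0, 0, 0], [0, 0.3, 0.45, 3.1, 0, 0, 0], [0, 0, 0, 0, 0, 0, 0]],
])

```text
time_s: 2.98
ee_pos: [507.8, -248.5, 169.6]
ee_rot: [-179.6, 0.3, 88.0]
force: [-0.1, 0.4, -0.9]
gripper_width: 0.7
```

```bash
python3 - <<'E'
from h import *
s=monitor.state();print(s["ee_pos"],s["ee_rot"])
# tip path: arc about flap hinge, lead corner (tcp y+16) on face at radius r
H=np.array([-167,52.5])
for a in (1.6,1.4,1.2,1.0,.8,.6,.4,.3,.2,.1,0.02):
  r=125; n=np.array([-np.sin(a),np.cos(a)])  # outward normal when folded = up
  p=H+r*np.array([np.cos(a),np.sin(a)])+4*n
  print(a,(p-[16,0]).round(), p.round())
E
```

```text
[ 507.78429469 -248.53441667  169.57039424] [-179.58126293    0.27486493   87.96370797]
1.6 [-191.  177.] [-175.  177.]
1.4 [-166.  176.] [-150.  176.]
1.2 [-141.  170.] [-125.  170.]
1.0 [-119.  160.] [-103.  160.]
0.8 [-99. 145.] [-83. 145.]
0.6 [-82. 126.] [-66. 126.]
0.4 [-69. 105.] [-53. 105.]
0.3 [-65.  93.] [-49.  93.]
0.2 [-61.  81.] [-45.  81.]
0.1 [-59.  69.] [-43.  69.]
0.02 [-58.  59.] [-42.  59.]
```

Request:
move_arm([
  [[0, 1.9, 0, -0.3, 0, 0, 0], [0, 1.9, 0, -0.3, 0, 0, 0], [0, 1.5, 0, 0, 0, 0, 0], [0, 1.2, 0, 0, 0, 0, 0], [0, 1.2, 0, 0, 0, 0, 0], [0, 1.2, 0, 0.1, 0, 0, 0], [0, 1.2, 0, 0.2, 0, 0, 0], [0, 1.2, 0, 0.3, 0, 0, 0], [0, 1.2, 0, 0.4, 0, 0, 0], [0, 1.1, 0, 0.5, 0, 0, 0], [0, 1.1, 0, 0.6, 0, 0, 0]],
])

```text
time_s: 4.35
ee_pos: [515.0, -93.1, 157.2]
ee_rot: [180.0, 0.5, 88.0]
force: [-0.1, -1.2, -0.0]
gripper_width: 0.3
```

```bash
python3 - <<'E'
from h import *
f=grab("side"); save(f,"pics/s1.png"); cv2.imwrite("pics/s1c.png",cv2.resize(f["color"][40:280,180:460,::-1],None,fx=2,fy=2))
print(monitor.state()["ee_pos"],monitor.state()["force"])
E
```

```text
[514.37782005 -91.67071403 156.33140488] [-0.63973649  0.82894085  0.23073084]
```

View pics/s1c.png

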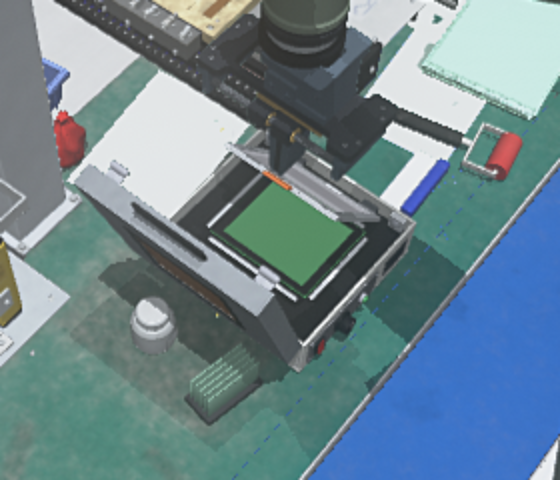

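Flap is being pushed and stands at about 0.85 rad, with the fingers behind its tab edge (275,180). Cover, can and rack haven't moved. Continuing along the arc.

Request:
move_arm([
  [[0, 0.85, -0.05, 0.8, 0, 0, 0], [0, 0.77, -0.05, 0.88, 0, 0, 0], [0, 0.7, -0.05, 0.94, 0, 0, 0], [0, 0.6, -0.05, 1.0, 0, 0, 0], [0, 0.5, -0.05, 1.04, 0, 0, 0], [0, 0.43, -0.05, 1.1, 0, 0, 0], [0, 0.35, 0, 1.1, 0, 0, 0], [0, 0.25, 0, 1.0, 0, 0, 0], [0, 0, 0, 0.7, 0, 0, 0], [0, 0, 0, 0.5, 0, 0, 0]],
])

```text
time_s: 5.65
ee_pos: [512.9, -44.3, 58.8]
ee_rot: [-179.9, 0.4, 87.9]
force: [-0.4, 0.1, 1.1]
gripper_width: 0.4
```

Request:
move_arm([
  [[0, 0, 0, 0.25, 0, 0, 0], [0, 0, 0, 0.2, 0, 0, 0], [0, 0, 0, 0, 0, 0, 0]],
])

```text
time_s: 6.02
ee_pos: [513.0, -44.5, 54.3]
ee_rot: [-179.9, 0.3, 87.9]
force: [0.0, 0.6, 0.5]
gripper_width: 0.6
```

Request:
move_arm([
  [[0, 0, 0, 0.2, 0, 0, 0], [0, 0, 0, 0.15, 0, 0, 0]],
])

```text
time_s: 6.28
ee_pos: [513.0, -44.5, 54.1]
ee_rot: [-180.0, 0.3, 87.9]
force: [-4.7, 0.3, 11.9]
gripper_width: 0.5
```

Request:
move_arm([
  [[0, 0, 0, 0, 0, 0, 0], [0, 0, 0, -2, 0, 0, 0], [0, 0, 0, -5, 0, 0, 0], [0, 0, 0, -5, 0, 0, 0], [0, 0, 0, -5, 0, 0, 0], [0, 0, 0, -5, 0, 0, 0], [0, 0, 0, -5, 0, 0, 0], [0, 0.5, 0, -5, 0, 0, 0], [0, 4, -0.3, 0, 0, 0, 0.02], [0, 5, -0.3, 0, 0, 0, 0.02], [0, 5, -0.3, 0, 0, 0, 0]],
])

```text
time_s: 7.65
ee_pos: [514.1, 102.4, 383.1]
ee_rot: [179.7, 0.4, 85.1]
force: [0.6, -0.2, 0.4]
gripper_width: 0.2
```

```bash
python3 - <<'E'
from h import *
f=grab("side"); T=cloud(f); np.save("pics/s2.npy",T); cv2.imwrite("pics/s2c.png",cv2.resize(f["color"][40:280,180:460,::-1],None,fx=2,fy=2))
hs=cv2.cvtColor(f["color"],cv2.COLOR_RGB2HSV)
o=(hs[...,0]<18)&(hs[...,1]>150)&(f["color"][...,0]>150)&(abs(T[...,0]-503)<40)&(abs(T[...,1]+20)<40)
print("orange",o.sum(),T[o].mean(0) if o.any() else "")
s=monitor.state();print(s["ee_pos"],s["ee_rot"])
H=np.array([20.5,66])
for a in np.arange(1.9,-.01,-.1):
  p=H+185*np.array([-np.cos(a),np.sin(a)])+22*np.array([np.sin(a),np.cos(a)]); print(a.round(2),(p+[16,0]).round())
E
```

```text
orange 0 
[513.85396452 108.4323259  382.55120043] [1.79827043e+02 7.14268805e-02 8.53780224e+01]
1.9 [117. 234.]
1.8 [100. 241.]
1.7 [ 82. 247.]
1.6 [ 64. 250.]
1.5 [ 45. 252.]
1.4 [ 27. 252.]
1.3 [  8. 250.]
1.2 [-10. 246.]
1.1 [-28. 241.]
1.0 [-45. 234.]
0.9 [-61. 225.]
0.8 [-77. 214.]
0.7 [-91. 202.]
0.6 [-104.  189.]
0.5 [-115.  174.]
0.4 [-125.  158.]
0.3 [-134.  142.]
0.2 [-140.  124.]
0.1 [-145.  106.]
-0.0 [-149.   88.]
```

View pics/s2c.png

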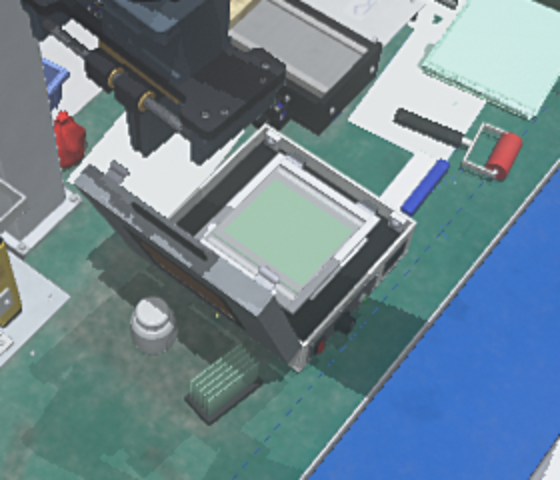

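The flap now lies flat, its frame seen at (290,230) over the panel. The cover is still open and hides the flap's tab. I'll check the flap height in numbers and plan the next leg.

```bash
python3 - <<'E'
from h import *
T=np.load("pics/s2.npy").reshape(-1,3)
for y in range(-165,0,15):
  q=T[(abs(T[:,1]-y)<6)&(abs(T[:,0]-503)<68)&(T[:,2]<100)]; print(y,len(q),np.percentile(q[:,2],[5,50,95]).round(1) if len(q) else "")
plan(((505,180,370),(180,0,88),2,0),((505,180,250),(180,0,88),4,0),((505,150,238),(180,0,88),2,0))
E
```

```text
-165 144 [42.7 53.9 57.5]
-150 279 [49.6 53.7 57.3]
-135 279 [50.3 53.4 56.3]
-120 282 [50.5 53.4 56.5]
-105 283 [50.2 53.3 56.4]
-90 288 [50.1 53.7 56.5]
-75 289 [50.1 53.5 56.2]
-60 304 [50.  53.4 56.2]
-45 301 [50.4 53.6 56.7]
-30 259 [49.9 53.4 56.8]
-15 170 [50.8 54.6 57.4]
[[0, 3.53, -0.73, 0.62, 0.001, 0.001, -0.023], [0, 3.55, -0.65, 0.62, 0.001, 0.001, -0.023], [0, 0.0, -0.0, 3.0, 0.0, 0.0, -0.0], [0, 0.0, -0.0, 3.0, 0.0, 0.0, -0.0], [0, 0.0, -0.0, 3.0, 0.0, 0.0, -0.0], [0, 0.0, -0.0, 3.0, 0.0, 0.0, -0.0], [0, -1.5, 0.05, 0.6, -0.0, -0.0, -0.0], [0, -1.5, 0.05, 0.6, -0.0, -0.0, -0.0]]
```

Flap is flat at a uniform z of about 53.5. Moving behind the cover.

Request:
move_arm([
  [[0, 3.5, -0.7, 0.6, 0, 0, -0.023], [0, 3.5, -0.65, 0.6, 0, 0, -0.023], [0, 0, 0, 3, 0, 0, 0], [0, 0, 0, 3, 0, 0, 0], [0, 0, 0, 3, 0, 0, 0], [0, 0, 0, 3, 0, 0, 0], [0, -1.5, 0, 0.6, 0, 0, 0], [0, -1, 0, 0.4, 0, 0, 0], [0, 0, 0, 0, 0, 0, 0]],
])

```text
time_s: 8.82
ee_pos: [506.3, 155.2, 236.0]
ee_rot: [179.6, 0.1, 88.3]
force: [0.1, 0.6, 0.6]
gripper_width: 0.3
```

Request:
move_arm([
  [[0, -1.5, 0, 0, 0, 0, 0], [0, -1.2, 0, -0.1, 0, 0, 0], [0, -1.2, 0, -0.4, 0, 0, 0], [0, -1.4, 0, -0.4, 0, 0, 0], [0, -1.4, 0, -0.3, 0, 0, 0], [0, -1.4, 0, -0.2, 0, 0, 0], [0, -1.4, 0, -0.1, 0, 0, 0], [0, -1.4, 0, 0, 0, 0, 0]],
])

```text
time_s: 9.82
ee_pos: [504.9, 41.7, 256.6]
ee_rot: [179.1, -0.3, 88.4]
force: [0.5, 3.7, 2.9]
gripper_width: 0.1
```

```bash
python3 - <<'E'
from h import *
f=grab("side"); cv2.imwrite("pics/s3c.png",cv2.resize(f["color"][40:280,180:460,::-1],None,fx=2,fy=2))
s=monitor.state();print(s["ee_pos"],s["ee_rot"],s["force"])
E
```

```text
[504.78008892  39.93486216 256.48013838] [ 1.79076705e+02 -1.46140874e-01  8.83240109e+01] [-0.24252831  0.35097348  1.45718682]
```

View pics/s3c.png

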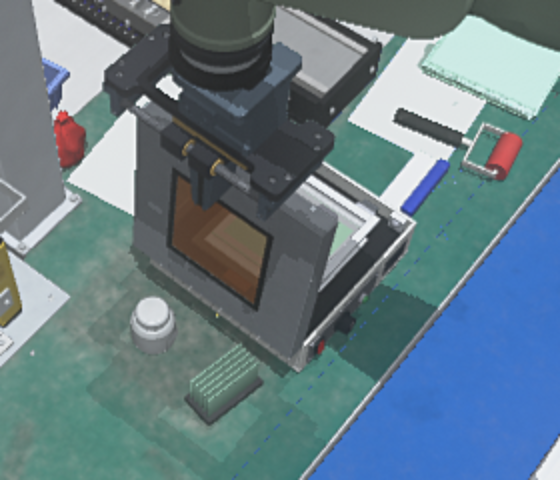

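Cover is upright, pushed by the fingers at (205,190), and the can (153,325) and rack (228,385) are untouched. Continuing the arc.

Request:
move_arm([
  [[0, -1.25, 0, 0.15, 0, 0, 0], [0, -1.25, 0, 0.15, 0, 0, 0], [0, -1.25, 0, 0.2, 0, 0, 0], [0, -1.25, 0, 0.25, 0, 0, 0], [0, -1.2, 0, 0.35, 0, 0, 0], [0, -1.2, 0, 0.4, 0, 0, 0], [0, -1.15, 0, 0.5, 0, 0, 0], [0, -1.1, 0, 0.6, 0, 0, 0], [0, -1.05, 0, 0.7, 0, 0, 0]],
])

```text
time_s: 11.0
ee_pos: [501.0, -74.9, 219.1]
ee_rot: [179.3, -0.1, 88.3]
force: [0.2, 1.9, 0.7]
gripper_width: 0.3
```

Request:
move_arm([
  [[0, -0.97, 0.03, 0.85, 0, 0, 0], [0, -0.95, 0.03, 0.9, 0, 0, 0], [0, -0.9, 0.03, 0.95, 0, 0, 0], [0, -0.75, 0.03, 1.0, 0, 0, 0], [0, -0.7, 0.03, 1.0, 0, 0, 0], [0, -0.65, 0.03, 1.0, 0, 0, 0], [0, -0.5, 0.03, 0.9, 0, 0, 0], [0, -0.4, 0, 0.9, 0, 0, 0], [0, -0.3, 0, 0.8, 0, 0, 0]],
])

```text
time_s: 12.12
ee_pos: [500.7, -141.7, 129.5]
ee_rot: [179.5, 0.0, 88.4]
force: [-0.1, 0.5, -0.1]
gripper_width: 0.4
```

Request:
move_arm([
  [[0, -0.25, 0, 0.8, 0, 0, 0], [0, -0.2, 0, 0.8, 0, 0, 0], [0, -0.15, 0, 0.6, 0, 0, 0], [0, 0, 0, 0.4, 0, 0, 0], [0, 0, 0, 0.3, 0, 0, 0]],
])

```text
time_s: 12.75
ee_pos: [501.1, -148.7, 98.9]
ee_rot: [179.5, 0.1, 88.4]
force: [-2.3, -0.1, 7.9]
gripper_width: 0.2
```

Request:
move_arm([
  [[0, 0, 0, 0.3, 0, 0, 0], [0, 0, 0, 0.3, 0, 0, 0], [0, 0, 0, 0.3, 0, 0, 0]],
])

```text
time_s: 13.12
ee_pos: [501.3, -149.6, 91.6]
ee_rot: [179.4, 0.2, 88.4]
force: [0.7, 0.1, -0.8]
gripper_width: 0.6
```

Request:
move_arm([
  [[0, 0, 0, 0.3, 0, 0, 0], [0, 0, 0, 0.2, 0, 0, 0], [0, 0, 0, 0.2, 0, 0, 0]],
])

```text
time_s: 13.5
ee_pos: [501.7, -149.4, 88.0]
ee_rot: [179.3, 0.2, 88.5]
force: [-6.1, -0.1, 20.1]
gripper_width: 0.5
```

Request:
move_arm([
  [[0, 0, 0, 0.05, 0, 0, 0], [0, 0, 0, -0.5, 0, 0, 0], [0, 0, 0, -3, 0, 0, 0], [0, 0, 0, -5, 0, 0, 0], [0, 0, 0, -5, 0, 0, 0], [0, -3, 0, -5, 0, 0, 0], [0, -5, 0, -5, 0, 0, 0], [0, -5, 0, 0, 0, 0, 0], [0, 0, 0, 0, 0, 0, 0]],
])

```text
time_s: 14.62
ee_pos: [497.0, -274.6, 323.3]
ee_rot: [179.3, 0.2, 88.6]
force: [-0.6, 1.1, -0.3]
gripper_width: 0.2
```

```bash
python3 - <<'E'
from h import *
f=grab("side"); T=cloud(f).reshape(-1,3); cv2.imwrite("pics/s4c.png",cv2.resize(f["color"][40:280,180:460,::-1],None,fx=2,fy=2))
T2=cloud(grab("top")).reshape(-1,3)
for n,X in(("side",T),("top",T2)):
 for y in list(range(-180,20,24)):
  q=X[(abs(X[:,1]-y)<5)&(abs(X[:,0]-503)<95)&(abs(X[:,0]-503)>70)&(X[:,2]>40)&(X[:,2]<130)]; print(n,y,len(q),np.median(q[:,2]).round(1) if len(q) else "")
s=monitor.state();print(s["ee_pos"],s["force"],s["time_s"])
E
```

```text
side -180 48 86.5
side -156 91 87.3
side -132 93 87.5
side -108 93 87.7
side -84 92 87.4
side -60 101 87.1
side -36 101 87.4
side -12 98 87.2
side 12 124 86.9
top -180 88 89.6
top -156 110 89.8
top -132 100 89.7
top -108 108 89.7
top -84 106 89.7
top -60 104 89.4
top -36 105 89.8
top -12 107 89.8
top 12 97 89.4
[ 497.14452001 -271.96541966  323.56612494] [-0.08102586 -0.65368793 -0.04647118] 14.725
```

View pics/s4c.png

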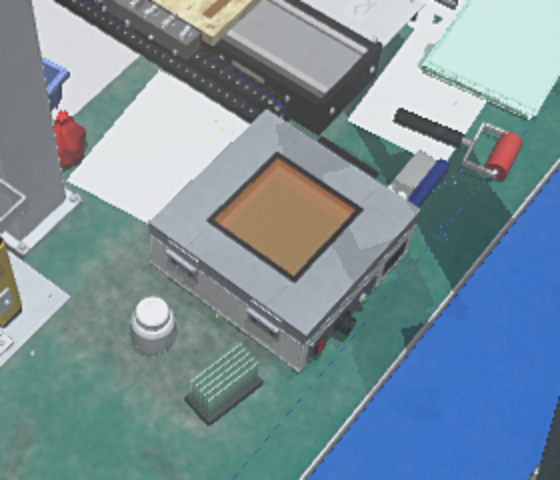

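Cover is flat and shut: constant height across its width in both views. The can (153,325), rack (225,385) and squeegee (430,180) haven't moved, and the arm is clear. Handing in.

```bash
python3 -c "
from h import *
job.job_done()"
```

```text
the job is handed in; nothing more can be done
```

The flap is folded flat over the panel, the cover is shut over it, and the job was handed in at about 15 s of the 64 s allowed. I pushed both parts round their hinge arcs with the closed fingertips. The flap was pressed down with about 12 N. The cover resisted with about 8 N at its catches, gave way, and stopped at z = 88 mm under about 20 N.

- **Flap:** before the cover was closed, its height was even at about 53.5 mm from hinge to free edge. Its orange tab was hidden by the cover in that view, so I judged it from the frame and sheet.
- **Cover:** after lifting off, its top face is level across its width to within about 1 mm. It reads about 87 mm in the side view and about 90 mm in the top view; the expected height is 88 mm. The two cameras differ by about 2 mm, in line with their calibration.
- **Surroundings:** by eye, the box, can, glass rack and squeegee are where they were in the earlier pictures. I did not measure their shifts, and the robot was clear of everything at hand-in.
- **Not checked:** the panel's final position in its nest, since the flap and cover now lie over it. Nothing touched it directly.

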